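# Change over a topping tub and show the old one's label to the phone

## Task

Change over the topping tubs: lower (do not drop) the bar-handled tub that stands on the black glass board into the empty well of the steel rack, label to the front like the others, until its rim lies flat on the frame, and let go of it. Then lift the other bar-handled tub out of the rack and hold its label up to the phone in the stand so that the phone can scan it: tub upright, label squarely facing the lens at the height of the lens and about 15 cm in front of it, and finish there still holding the tub steady in the air. Leave the tub with the round knob and everything else where it is.

Things in the scene. Friction and masses are not known exactly. Their poses are not given: they have to be found in the camera images.
- tub_fresh: Closed steel food tub with a black bar handle on its grey lid, alone on the black glass board (6 mm thick) at the left, label within 35 degrees of facing the robot. Pan 112 x 80 mm (x, y) under the rim, tapering to 100 x 68 mm at the bottom; rim 125 x 93 mm, its underside 62 mm and lid top 70 mm above its underside. 0.2 to 0.35 kg. Origin: centre of the underside; z up, -x points out of the label.
- tub_fresh_handle (a point): Middle of the handle bar of tub_fresh, 92.5 mm above the tub's underside, on its centre line; axes as the tub's. The bar is 64 mm long (x), 12 mm thick (y), 16 mm high, with a gap of 14 mm below it down to the lid; it stands on two posts near its ends. Lid and handle are fixed to the tub.
- tub_fresh_label (a point): Middle of the white paper label (52 x 32 mm) on one of the two narrow (80 mm) walls of tub_fresh, 54 mm out on the tub's -x side and 32 mm above its underside; axes as the tub's. On every tub a small black thumb tab on the lid's edge (34 mm wide) is above the label.
- tub_old: Tub of the same shape, size, bar handle and weight range as tub_fresh, but seated in the rack at the start, in the middle or the right well, label to the rack's front, its underside 16 mm above the worktop. Origin: centre of the underside; z up, -x points out of the label.
- tub_old_handle (a point): Middle of the handle bar of tub_old, 92.5 mm above the tub's underside; same bar as on tub_fresh; axes as the tub's.
- tub_old_label (a point): Middle of the label of tub_old, 54 mm out on the tub's -x side and 32 mm above its underside; axes as the tub's.
- tub_knob: Tub of the same pan, rim and lid, but with a round knob (36 mm across, top 98 mm above the tub's underside) in place of the bar handle; it sits in the other one of the middle and right wells and stays there. Origin: centre of the underside; axes as for the others.
- rack: Fixed steel rack, an open frame on four legs, 325 mm wide (y), 151 mm deep (x), frame top 78 mm above the worktop; three wells in a row, 103 mm apart along y, each 117 x 85 mm (x, y) and open below. A tub hangs by its rim with 2.5 mm play each side. Origin: centre, at worktop height; z up, -x is the front (towards the robot), +y the left end.
- empty_well (a point): Centre of the empty well, always the one at the rack's left (+y) end, at the height of the frame top; axes as the rack's. A tub seated here has its underside 62 mm below this point.
- phone_stand: Fixed aluminium stand at the left of the glass board with a phone in it (74 x 152 mm, leaning back 12 degrees, its top 173 mm above the stand's underside). Screen and front lens look to the stand's -x. Origin: underside of the stand, which stands on the board; z up, -x is the level direction in which the phone looks.
- phone_lens (a point): Front lens of the phone, a small dark dot at the top centre of its screen side, 163 mm above the stand's underside and 13 mm to the stand's +x of its origin; axes as the stand's.
- shaker_salt: Egg-shaped white shaker, 48 mm wide, 60 mm tall, at the back of the worktop; leave it alone. Origin: centre of the underside.
- shaker_pepper: Its twin, same shape and size, beside it; leave it alone. Origin: centre of the underside.
- lemon: Lemon, 71 x 53 x 51 mm, on the black glass board; leave it alone. Origin: centre of the underside.
- teaspoon: Teaspoon, 132 x 28 x 11 mm, lying at the right; leave it alone. Origin: centre of the underside.
- mug_c: White mug, 98 mm tall, at the front right; leave it alone. Origin: centre of the underside.

How it is judged:
By the outcome, as a careful person would: the job done as asked, in the order asked, and still so for the second after the job is handed in, while the arm keeps its last pose, push and grip.
It also fails if it takes over 58 s, if anything falls off the work surface, if the arm or the gripper's body presses on something with over 40 N, if the wrist force passes 120 N, or if a joint passes its speed limit or range.

## Robot

A 6-joint arm with a two-finger parallel gripper is mounted at the origin on a cart in front of the work surface, level with it; the furniture and walls round the work are solid. World frame = base frame: x ahead of the robot, y to its left, z up, the work surface at z = 0. Lengths are in m, angles in rad, forces in N, time in s.
With the tool pointing down it reaches from about 0.3 to 0.775 m from the base axis. Payload 14.6 kg.
Tool frame: the origin (TCP) lies at the very end of the fingers, on their centre line; the grasp point (between the pads) lies 19 mm behind it; z points along the fingers, y is the line along which they close (so a half turn about z gives the same grasp; the last joint's range is limited). The gripper opens to 94 mm and grips with 3 to 60 N. Pads are 16 mm wide; open, the fingers measure 119 mm over their backs; the gripper's body (75 mm by 177 mm) begins 78 mm behind the grasp point.
Start: joints at [1.266, 0.3, 1.521, -0, 1.321, -0.067], TCP at [0.13, 0.535, 0.174] pointing down, gripper open.
Joint ranges: [-3.03, 3.03], [-0.79, 2.21], [0.23, 2.52], [-1.04, 4.18], [0, 3.07], [-2.55, 2.55]. Speed limits (rad/s): [2.22, 2.22, 2.57, 3.14, 3.14, 3.14].

## Interface

Orientations are given as [roll, pitch, yaw] about the fixed x, y, z axes, in that order (R = Rz(yaw) Ry(pitch) Rx(roll)).
In Python, from station import ctrl gives the robot as it stands.
- The arm moves only by the tool move_arm, never from a script. Its argument "increments" is a list of rows, each a list of 7 numbers: the opening, from 0 (shut) to 1 (fully open), then the shift along the tool's x, y, z in units of 50 mm (1.0 is 50 mm), then the turn, a rotation vector about the tool's x, y, z in rad. In form: [[claw, tx, ty, tz, rx, ry, rz], ...]. A call has 1 to 20 rows; each row shifts and turns the commanded pose from where the row before left it, along the tool's axes as they then stand; what a row does not reach is not made up. A row lasts 1/10 s, in which the tool goes at most 50 mm and 8.59 degrees, less where a joint would pass 70% of its speed; a pose out of reach is approached as far as the arm can. A call is refused whole if a number of a shift passes 1 or a number of a turn 0.15, either way. A call with a gripper value outside its range is refused whole. The fingers move at their own pace and stop on an object; "force" is the grip in N (left out, the last holds). Time passes only in rows, so rows that do not move let the fingers close. It gives the time, the measured TCP pose, the force, the opening and the grip force at its end, in the units of the state.
- ctrl.get_obs(): the state, without advancing time (a new reading comes with each control period).
- ctrl.camera(name): name is "scene" or "top"; returns a dict with "color" (420x560x3 uint8, blue, green, red), "K" (3x3 intrinsics, pixels), "pose" (4x4, takes a point from camera to world coordinates). Camera axes: x right, y down, z forward; pixel columns grow to the right and rows downward; lengths in m; the calibration is good to about 2 mm. A picture is of the moment at which its call begins. There is no depth.
- ctrl.hand_in(): hands the job in; it is judged then, once.
Trained networks look in a picture, given as the dict that the camera call returned (one of the last four; its "shot" number tells which), for a name from the list of things; names that differ only in an ending like _2 or _b are one class to them, and where a whole thing is asked for, a point or a joint stands for the part that bears it (a point fixed in the world has none). Each returns a list of dicts, best first, with "conf" (0 to 1); they miss things now and then, are a little off and sometimes report something else, mostly with a low value. They report only what shows in the picture. A call takes as long as a camera call.
- ctrl.cut_out(name, picture): "mask" (420x560 bool, what is visible of it) and "centre" ([row, column] in pixels, amid what is visible of it).
The state is a dict: "time_s": time; "qpos": joint angles; "joint_vel": joint speeds; "tau": joint torques, N m; "ee_pos": TCP position; "eef_rot": TCP orientation; "force": force on the tool from outside, world axes, zero at the start; "moment": the same for the moment, N m; "grip_width": finger opening in m; "grip_force": force on a finger pad.
Only numpy, scipy, OpenCV 4.12 (cv2) and the standard library are available. Lean on these libraries where they do the work, as an engineer would, in place of code of your own. Each camera call takes 0.05 s, during which the arm holds its last target. There are 200 camera calls.

## Working session

There is one attempt and no reset: what is moved stays moved. The work goes in short steps, Python scripts to look and compute and a tool call to move; the robot and the scene stay as the last step left them, time stands still between calls to the robot, and variables do not carry over. Pictures are saved under pics/ and viewed, at most 10 in all, crops included, and the job is handed in when it is done.

Besides the shell and the picture viewer there is one more tool, called after "Emit:" as a command line: name --pt "numbers of a row" for each row, then --argument value for the rest. move_arm: Moves the arm, as the interface text tells. Its arguments: {"type":"object","properties":{"increments":{"type":"array","items":{"type":"array","items":{"type":"number"}}},"force":{"type":"number"}},"required":["increments"]}

```bash
mkdir -p pics
cat > h.py <<'E'
import numpy as np, cv2
from station import ctrl
from scipy.spatial.transform import Rotation as R
def proj(c,P):
    P=np.atleast_2d(P); T=np.linalg.inv(c["pose"]); q=(T[:3,:3]@P.T).T+T[:3,3]; q=q@c["K"].T; return q[:,:2]/q[:,2:]
def atz(c,uv,z):
    uv=np.atleast_2d(np.float64(uv)); d=np.c_[uv,np.ones(len(uv))]@np.linalg.inv(c["K"]).T@c["pose"][:3,:3].T
    o=c["pose"][:3,3]; return o+d*((z-o[2])/d[:,2])[:,None]
def save(c,n): cv2.imwrite(f"pics/{n}.png",c["color"])
E
python3 - <<'E'
from h import *
s=ctrl.camera("scene");t=ctrl.camera("top")
im=np.hstack([s["color"],t["color"]]); save(s,"s0");save(t,"t0")
print(ctrl.get_obs())
for c in (s,t):
    print(c["pose"].round(3).tolist(),c["K"].tolist())
    for n in ["tub_fresh","tub_fresh_handle","tub_fresh_label","tub_old","tub_knob","rack","phone_stand","phone_lens","empty_well"]:
        try: print(n,[(np.round(d["centre"],1).tolist(),round(d["conf"],2)) for d in ctrl.cut_out(n,c)[:3]])
        except Exception as e: print(n,e)
E
```

```text
{'time_s': 0.1, 'qpos': array([ 1.26641469e+00,  3.00425782e-01,  1.52154792e+00,  5.65000069e-06,
        1.32072743e+00, -6.65889143e-02]), 'joint_vel': array([ 0.00062622, -0.00027172, -0.00306831,  0.00080758,  0.00122215,
        0.00072315]), 'tau': array([ 2.06718294e-03, -5.32649946e+01, -3.53284550e+01,  7.10594212e-02,
        2.34706578e-02, -4.55282395e-05]), 'ee_pos': array([0.12946484, 0.53424609, 0.17312524]), 'eef_rot': array([-3.14048699e+00, -7.92184671e-05,  2.90379849e+00]), 'force': array([ 0.29427209, -0.13316604, -0.53376862]), 'moment': array([-0.01381263, -0.01162984, -0.01669658]), 'grip_force': 0.0, 'grip_width': 0.09390169518410812}
[[0.551, -0.437, 0.711, -0.393], [-0.835, -0.295, 0.465, -0.613], [0.006, -0.85, -0.527, 0.831], [0.0, 0.0, 0.0, 1.0]] [[448.6530258808655, 0.0, 283.89478615994096], [0.0, 448.6530258808655, 203.81754584441356], [0.0, 0.0, 1.0]]
tub_fresh [([223.7, 186.1], 0.55)]
tub_fresh_handle [([225.1, 189.7], 0.95), ([256.4, 311.8], 0.72)]
tub_fresh_label [([224.0, 189.8], 0.71)]
tub_old [([255.8, 357.5], 0.96)]
tub_knob [([245.5, 323.4], 0.93)]
rack [([257.6, 315.2], 0.75)]
phone_stand [([183.3, 166.6], 0.66)]
phone_lens [([178.4, 167.2], 0.95)]
empty_well [([254.8, 315.0], 0.76)]
[[-0.056, -0.877, 0.477, -0.228], [-0.998, 0.043, -0.037, 0.026], [0.011, -0.479, -0.878, 1.519], [0.0, 0.0, 0.0, 1.0]] [[530.2727215136971, 0.0, 273.21537318920895], [0.0, 530.2727215136971, 207.02502602486715], [0.0, 0.0, 1.0]]
tub_fresh [([262.3, 181.0], 0.82)]
tub_fresh_handle [([259.9, 180.7], 0.82)]
tub_fresh_label [([260.0, 177.3], 0.61)]
tub_old [([215.7, 349.8], 0.75)]
tub_knob [([216.9, 316.4], 0.7)]
rack [([229.6, 301.8], 0.64), ([168.1, 274.2], 0.48)]
phone_stand [([235.1, 113.1], 0.79), ([263.6, 180.4], 0.7)]
phone_lens [([233.0, 114.8], 0.82), ([217.2, 348.7], 0.33)]
empty_well [([229.6, 301.1], 0.64)]
```

View pics/s0.png

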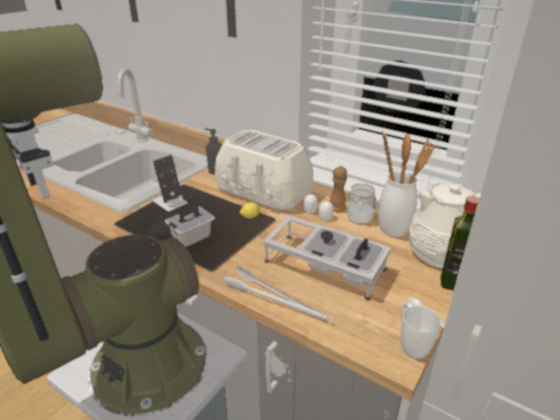

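View pics/t0.png

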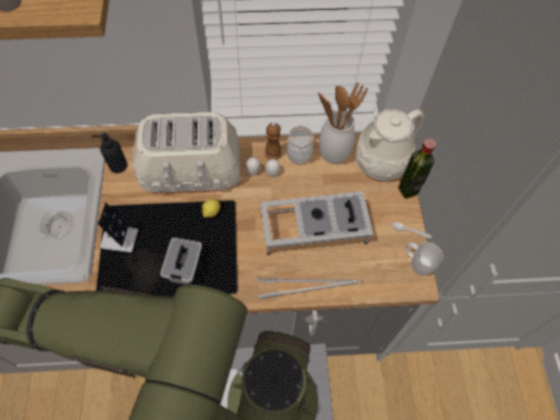

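Run:
```python
from h import *
s=cv2.imread("pics/s0.png");t=cv2.imread("pics/t0.png")
def cr(i,x,y,w,h):
    return cv2.resize(i[y:y+h,x:x+w],(400,300),interpolation=cv2.INTER_CUBIC)
a=np.vstack([np.hstack([cr(t,95,195,120,90),cr(t,254,180,120,90)]),np.hstack([cr(s,140,150,80,60*1+0),cr(s,256,200,144,108)])])
b=cr(s,140,150,128,96); a[300:,:400]=b
cv2.imwrite("pics/c0.png",a)
```

```text
(no output)
```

View pics/c0.png

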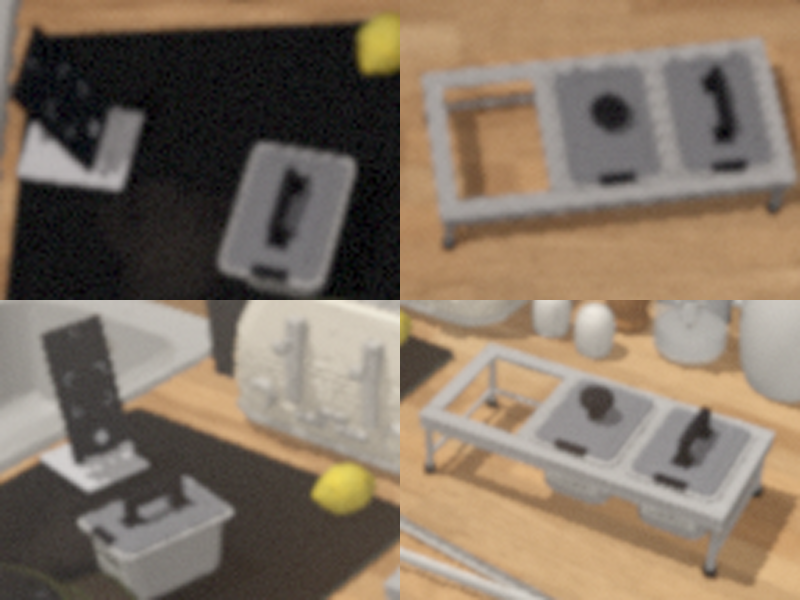

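```bash
cat > fit.py <<'E'
from h import *
from scipy.optimize import least_squares
import pickle
def fit(obs,x0):
    # obs: list of (cam, local pts Nx3, uv Nx2); pose x,y,yaw with z0 fixed in pts
    def f(p):
        r=R.from_euler("z",p[2]).as_matrix(); o=[]
        for c,L,uv in obs: o.append((proj(c,np.array(L)@r.T+[p[0],p[1],0])-uv).ravel())
        return np.concatenate(o)
    s=least_squares(f,x0,loss="soft_l1"); return s.x,f(s.x).round(1)
E
python3 - <<'E'
from fit import *
s=ctrl.camera("scene");t=ctrl.camera("top")
A=np.array
def rect(a,b,z): return A([[a,b,z],[a,-b,z],[-a,-b,z],[-a,b,z]])/1000.
rt=A([[24,72],[365,38],[395,180],[43,220]])*.3+[254,180]
rs=A([[92,45],[375,132],[313,217],[20,115]])*.36+[256,200]
L=rect(75.5,162.5,78)
for o in ([(t,L,rt)],[(s,L,rs)],[(t,L,rt),(s,L,rs)]): 
    x,r=fit(o,[.5,-.1,0]); print("rack",x.round(4),r)
# fresh: hint TL,TR,BR,BL  ; rim corners rounded
ft=A([[256,142],[358,157],[316,295],[216,276]])*.3+[95,195]
fs=A([[180,178],[234,213],[143,250],[78,222]])*.32+[140,150]
L=rect(62.5,46.5,71)
for o in ([(t,L,ft)],[(s,L,fs)],[(t,L,ft),(s,L,fs)]):
    x,r=fit(o,[.4,.2,-.2]); print("fresh",x.round(4),r)
# handle ends top of bar
print("handle",atz(t,A([[293,172],[278,245]])*.3+[95,195],.1065).round(4))
for c,n in((s,"s"),(t,"t")):
    for nm in("phone_lens","phone_stand"):
        d=ctrl.cut_out(nm,c)
        if d: ys,xs=np.nonzero(d[0]["mask"]); print(n,nm,d[0]["centre"],xs.min(),xs.max(),ys.min(),ys.max())
a=cv2.resize(s["color"][145:217,145:193],(400,600),interpolation=cv2.INTER_CUBIC)
b=cv2.resize(t["color"][200:260,97:137],(400,600),interpolation=cv2.INTER_CUBIC)
cv2.imwrite("pics/p0.png",np.clip(np.hstack([a,b])*1.5,0,255).astype(np.uint8))
E
```

```text
rack [ 0.5124 -0.1643  0.0673] [-0.3  0.1 -0.2 -0.1  1.   0.2 -0.3 -0.3]
rack [ 0.513  -0.1608  0.0567] [-0.4 -1.4  0.   0.2  2.7  1.1 -1.  -1.4]
rack [ 0.5123 -0.1632  0.0666] [-0.6  0.2 -0.5 -0.   0.6  0.3 -0.7 -0.2 -0.4 -0.9  0.7  0.2  4.   1.4
 -0.6 -0.6]
fresh [ 0.3959  0.2463 -0.2529] [ 0.1  0.7 -0.5  1.9  0.8 -0.8 -0.3 -1.2]
fresh [ 0.4037  0.2455 -0.1392] [-0.1 -1.7  2.1 -2.2 -1.4  3.6  0.   0.6]
fresh [ 0.398   0.246  -0.2301] [-0.3  0.3 -0.8  0.9  1.5 -1.7  0.3 -1.4  0.7 -0.8  0.8 -0.1 -5.3  4.3
 -1.3  0.1]
handle [[0.4228 0.2367 0.1065]
 [0.355  0.2477 0.1065]]
s phone_lens [179.8, 166.9] 153 185 154 210
s phone_stand [182.6, 167.2] 153 184 155 209
t phone_lens [230.9, 115.1] 98 136 204 251
t phone_stand [232.0, 115.6] 99 136 203 251
```

View pics/p0.png

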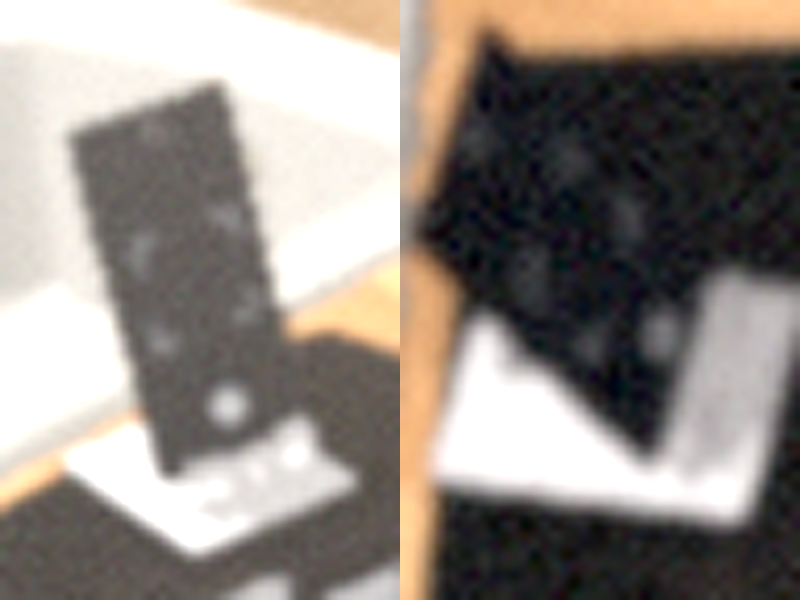

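```bash
cat >> fit.py <<'E'
A=np.array
def phone(s,t):
    top=A([.0151,0,.179]);u=A([np.sin(.2094),0,np.cos(.2094)]);l=A([0,.037,0]);b=top-.152*u
    Ls=A([top+l,top-l,b+l]); Lt=A([top+l,top-l,b+l])
    us=A([[70,133],[225,85],[170,475]])/8.333+[145,145]; ut=A([[25,230],[90,30],[255,460]])*.1+[97,200]
    for o in ([(s,Ls,us)],[(t,Lt,ut)],[(s,Ls,us),(t,Lt,ut)]):
        x,r=fit(o,[.45,.45,1.4]); print("phone",x.round(4),r)
    d=A([np.cos(x[2]),np.sin(x[2])]); lens=x[:2]+.013*d
    print("lens",lens,"tub centre",lens-.204*d,"tub yaw",x[2]-np.pi)
E
python3 - <<'E'
from fit import *
s=ctrl.camera("scene");t=ctrl.camera("top"); phone(s,t)
E
```

```text
phone [0.5063 0.4413 1.427 ] [-0.  -0.1  0.1 -1.6 -0.1  1.2]
phone [0.5067 0.4419 1.4101] [-0.2  0.5 -0.  -2.2  0.3  0.5]
phone [0.5067 0.4418 1.4161] [-0.1 -0.2  0.2 -1.6 -0.3  1.1 -0.1  0.6 -0.1 -2.2  0.4  0.4]
lens [0.50873486 0.4546767 ] tub centre [0.47731138 0.25311141] tub yaw -1.7254487580917361
```

Emit:
move_arm --pt "0.6 -0.3 -0.2 0 0 0 0" --pt "0.6 -0.6 -0.4 0 0 0 0" --pt "0.6 -0.65 -0.43 0 0 0 0" --pt "0.6 -0.65 -0.43 0 0 0 0" --pt "0.6 -0.65 -0.43 0 0 0 0" --pt "0.6 -0.65 -0.43 0 0 0 0" --pt "0.6 -0.65 -0.43 0 0 0 0" --pt "0.6 -0.65 -0.43 0 0 0 0" --pt "0.6 -0.65 -0.43 0 0 0 0" --pt "0.6 -0.6 -0.4 0 0 0 0" --pt "0.6 -0.4 -0.25 0 0 0 0" --pt "0.6 0 0 0 0 0 0" --pt "0.6 0 0 0 0 0 0"

```text
time_s: 2.7
ee_pos: [0.3928, 0.2509, 0.1736]
eef_rot: [-3.142, -0.0, 2.902]
force: [-0.0, -0.1, 0.5]
grip_width: 0.0564
grip_force: 0.0
```

Run:
```python
from h import *
o=ctrl.get_obs();print(o["time_s"],o["ee_pos"],o["eef_rot"])
s=ctrl.camera("scene");t=ctrl.camera("top")
a=cv2.resize(s["color"][165:255,140:260][:, :],(400,300),interpolation=cv2.INTER_CUBIC)
b=cv2.resize(t["color"][215:305,120:240],(400,300),interpolation=cv2.INTER_CUBIC)
cv2.imwrite("pics/g0.png",np.hstack([a,b]))
```

```text
2.7 [0.39275681 0.25090844 0.17361686] [-3.14157946e+00 -9.45954586e-05  2.90241694e+00]
```

View pics/g0.png

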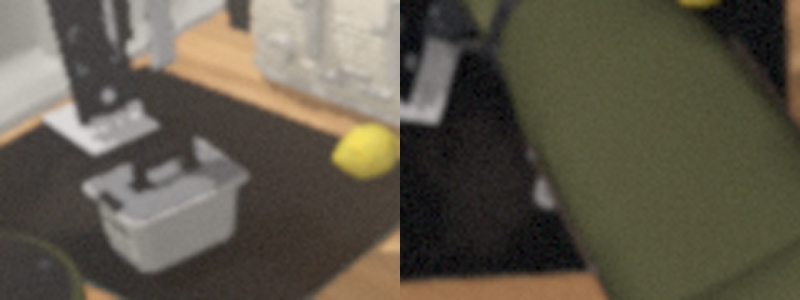

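Run:
```python
from fit import *
s=ctrl.camera("scene");t=ctrl.camera("top")
print("fingers px crop",((proj(s,[[.3928,.2509,.1736],[.397,.279,.1736],[.386,.2225,.1736]])-[140,165])*3.333).round())
def rect(a,b,z): return A([[a,b,z],[a,-b,z],[-a,-b,z],[-a,b,z]])/1000.
ft=A([[256,142],[358,157],[316,295],[216,276]])*.3+[95,195]
Lt=rect(62.5,46.5,71)
us=A([[195,134],[250,178],[140,221],[81,187],[236,233],[147,273]])*.3+[140,165]
Ls=np.vstack([Lt,rect(50,34,7)[1:3]])
for o in ([(s,Ls,us)],[(t,Lt,ft),(s,Ls,us)]):
    x,r=fit(o,[.4,.25,-.2]); print(x.round(4),r)
# contour fit: mask of tub in top original vs. projected hull using saved picture
x0=x
m=ctrl.cut_out("tub_fresh",s)
cc=s
if m:
    mk=m[0]["mask"];ys,xs=np.nonzero(mk);print(m[0]["conf"],xs.min(),xs.max(),ys.min(),ys.max())
def sil(c,p):
    r=R.from_euler("z",p[2]).as_matrix()
    L=np.vstack([rect(62.5,46.5,76),rect(62.5,46.5,68)]); im=np.zeros((420,560),np.uint8)
    for L in (L,np.vstack([rect(56,40,68),rect(50,34,6)])):
        q=proj(c,L@r.T+[p[0],p[1],0]); cv2.fillConvexPoly(im,cv2.convexHull((q*16).astype(np.int32)),1,shift=4)
    return im>0
g=s["color"].copy()
for p,col in ((x,(0,0,255)),([.396,.246,-.253],(0,255,0))):
    cs,_=cv2.findContours(sil(s,p).astype(np.uint8),0,1); 
    big=cv2.resize(g[165:255,140:260],(800,600),interpolation=cv2.INTER_CUBIC) if col==(0,0,255) else big
    for k in cs: cv2.polylines(big,[((k[:,0]-[140,165]+.5)*6.667).astype(np.int32)],True,col,1)
cv2.imwrite("pics/g1.png",big)
```

```text
fingers px crop [[145.  85.]
 [126.  74.]
 [164.  98.]]
[ 0.4013  0.2487 -0.2279] [-0.1  0.3  0.7 -1.1 -1.4  2.2 -0.5 -0.7  0.8 -0.7  0.3  0.5]
[ 0.3988  0.2468 -0.239 ] [-0.4  0.  -0.9  0.8  1.  -1.9 -0.1 -1.8  0.   0.8  0.7 -0.4 -1.8  2.8
 -0.6 -0.3  0.8 -0.  -0.1  1.1]
0.79 166 212 206 244
```

View pics/g1.png

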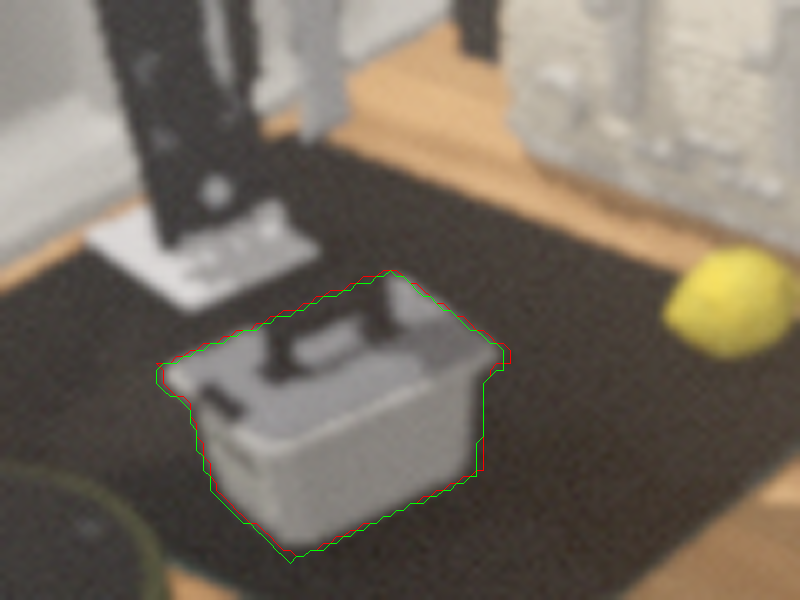

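Emit:
move_arm --pt "0.6 -0.12 -0.055 0.2 0 0 0" --pt "0.6 0 0 0.4 0 0 0" --pt "0.6 0 0 0.4 0 0 0" --pt "0.6 0 0 0.4 0 0 0" --pt "0.6 0 0 0.25 0 0 0" --pt "0.6 0 0 0.13 0 0 0" --pt "0.6 0 0 0 0 0 0" --pt "0 0 0 0 0 0 0" --pt "0 0 0 0 0 0 0" --pt "0 0 0 0 0 0 0" --pt "0 0 0 0 0 0 0" --pt "0 0 0 0 0 0 0" --pt "0 0 0 0 0 0 0" --pt "0 0 0 0 0 0 0" --force 30

```text
time_s: 4.35
ee_pos: [0.398, 0.2475, 0.0847]
eef_rot: [3.142, 0.0, 2.904]
force: [0.0, -0.1, 0.4]
grip_width: 0.0037
grip_force: 0.0
```

Run:
```python
from fit import *
o=ctrl.get_obs();print(o["time_s"],o["grip_width"],o["grip_force"],o["qpos"])
s=ctrl.camera("scene")
cv2.imwrite("pics/g2.png",cv2.resize(s["color"][165:255,140:260],(800,600),interpolation=cv2.INTER_CUBIC))
```

```text
4.35 0.0036545798104847703 0.0 [ 4.78101882e-01  2.19890835e-01  1.84457326e+00  1.35780231e-05
  1.07709932e+00 -8.54911416e-01]
```

View pics/g2.png

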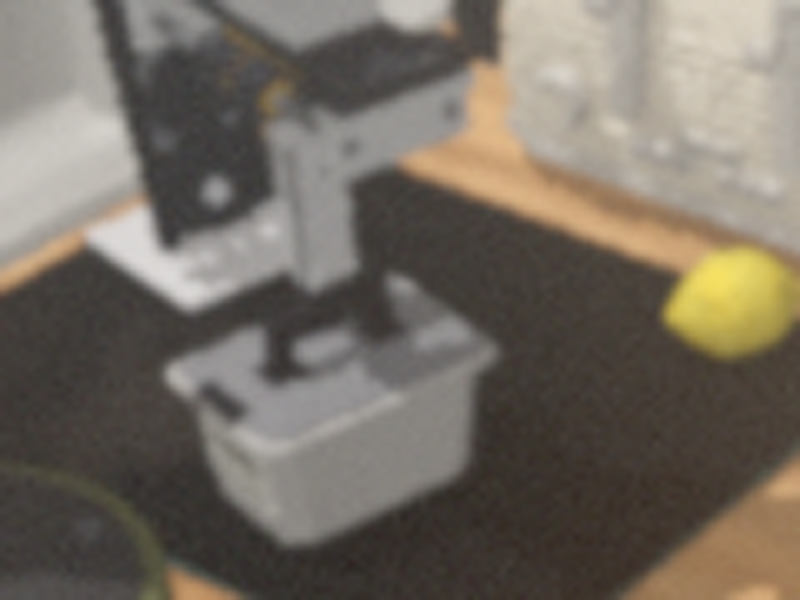

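Run:
```python
from fit import *
s=ctrl.camera("scene")
P=[[.398,.2475,.0847],[.398,.2475,.1037],[.398,.2475,.1847],[.398,.2475,.0985],[.398,.2475,.1065]]
print(((proj(s,P)-[140,165])*6.667).round())
u=R.from_euler("z",-.24).as_matrix()[:,0]
print("bar ends",((proj(s,[A([.398,.247,.1065])+k*.032*u for k in(1,-1)])-[140,165])*6.667).round())
```

```text
[[326. 338.]
 [322. 303.]
 [302. 146.]
 [323. 312.]
 [321. 297.]]
bar ends [[382. 272.]
 [260. 324.]]
```

Emit:
move_arm --pt "0 0 0 0 0 0 0" --pt "0 0 0 0 0 0 0" --pt "0 0 0 0 0 0 0"

```text
time_s: 4.75
ee_pos: [0.398, 0.2474, 0.0846]
eef_rot: [-3.142, -0.0, 2.904]
force: [0.2, -0.2, -0.3]
grip_width: 0.0005
grip_force: 0.0
```

Run:
```python
from fit import *
s=ctrl.camera("scene")
a=s["color"][185:230,155:215]
a=np.clip(a.astype(float)*2.2,0,255).astype(np.uint8)
cv2.imwrite("pics/g3.png",cv2.resize(a,(800,600),interpolation=cv2.INTER_CUBIC))
```

```text
(no output)
```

View pics/g3.png

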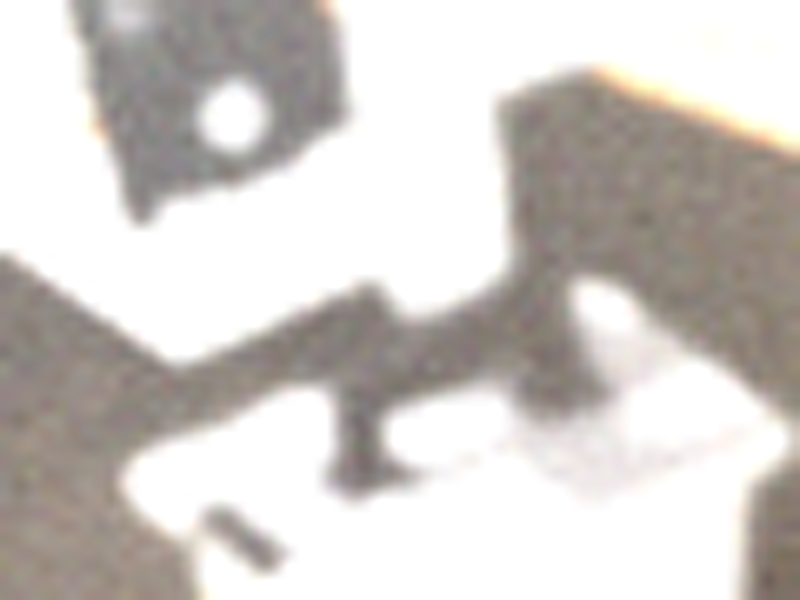

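Run:
```python
from fit import *
s=ctrl.camera("scene")
c=A([.1295,.5342,.1731]);y=A([.235,.972,0])
print("start tip px",proj(s,[c,c+.047*y,c-.047*y,c+[0,0,.024]]).round(1))
g=cv2.cvtColor(cv2.imread("pics/s0.png"),cv2.COLOR_BGR2GRAY)
print(g[140:216:3,14:66:3])
```

```text
start tip px [[ 42.5 201.5]
 [ 36.8 195.1]
 [ 48.5 208.1]
 [ 40.1 194.1]]
[[142 130 139 138 137 139 138 166 185 185 185 188 188 187 184 185 189 188]
 [137 128 138 139 141 138 140 141 183 188 186 186 187 188 190 188 186 186]
 [ 94 142 139 137 137 139 138 140 164 184 186 189 187 185 185 186 188 190]
 [ 69  98 137 139 132 112  90  63  60 116 139 162 185 190 190 185 186 188]
 [ 93  49  84  70  50  41  50  48  49  55  54  55 157 185 186 189 188 190]
 [ 88 113  77  45  47  49  47  47  60  55  54  61 151 189 190 189 190 184]
 [ 67 106  63  54  45  47  42  58  82 114 132 137 145 187 187 174 152 135]
 [ 67 163  91  51  59  93 123 135 138 139 139 119 131 164 142 133 133 135]
 [ 72 126 128 139 138 141 140 138 140 140 140 134 137 143 132 132 133 135]
 [ 75  72 130 134 124 117 140 138 140 141 145 147 175 191 191 175 141 135]
 [ 80  69 141 147 136 134 139 138 136 142 188 189 190 191 194 192 190 174]
 [ 82  75  92 169 135  91  78 139 140 140 189 192 191 191 191 190 192 191]
 [ 80  79  67 159 153  45  40 132 139 140 168 186 190 190 192 192 192 192]
 [ 78  77  72 130 168  74  41 103 140 140 150 168 1
[... 224 characters left out ...]
169 169 171 168 169 170]
 [ 77  81  83  78  73 161 159 161 157 143 137 141 161 168 167 172 170 170]
 [ 81  81  80  80  72 135 163 162 157 150 138 139 156 160 165 167 165 167]
 [ 79  81  80  78  77  81 147 155 157 156 130 126 149 156 155 160 163 164]
 [ 79  79  79  78  78  71 107 135 150 151 150 153 155 155 156 160 157 159]
 [ 78  81  79  80  81  74  86 115 115 127 142 145 150 149 155 158 157 156]
 [ 81  82  79  77  83  79  69 126 121 118 110 125 144 149 153 151 162 160]
 [ 80  79  74  78  80  84  71 125 134 119 117 117 113 130 152 153 153 154]
 [ 79  80  79  79  77  82  76  86 140 141 136 120 118 118 116 130 149 152]
 [ 78  79  78  79  80  81  80  68 137 141 143 142 138 121 118 118 115 130]]
```

Emit:
move_arm --pt "0.6 0 0 0 0 0 0" --pt "0.6 0 0 0 0 0 0" --pt "0.6 0 0 0 0 0 0" --pt "0.6 0 0 0 0 0 0" --pt "0.6 0 0 0 0 0 0" --pt "0.6 0 0 0.15 0 0 0" --pt "0.6 0 0 0.15 0 0 0" --pt "0.6 0 0 0.1 0 0 0" --pt "0.6 0 0 0.08 0 0 0" --pt "0.6 0 0 0.06 0 0 0" --pt "0.6 0 0 0 0 0 0"

```text
time_s: 5.95
ee_pos: [0.3978, 0.2473, 0.0572]
eef_rot: [-3.141, -0.001, 2.904]
force: [0.1, 0.6, 0.7]
grip_width: 0.0564
grip_force: 0.0
```

Emit:
move_arm --pt "0 0 0 0 0 0 0" --pt "0 0 0 0 0 0 0" --pt "0 0 0 0 0 0 0" --pt "0 0 0 0 0 0 0" --pt "0 0 0 0 0 0 0" --pt "0 0 0 0 0 0 0" --pt "0 0 0 0 0 0 0"

```text
time_s: 6.65
ee_pos: [0.3978, 0.2474, 0.0575]
eef_rot: [-3.141, -0.0, 2.904]
force: [-0.4, 0.6, -3.1]
grip_width: 0.0111
grip_force: 30.0
```

Run:
```python
from fit import *
s=ctrl.camera("scene");save(s,"x1")
g=cv2.cvtColor(s["color"],cv2.COLOR_BGR2GRAY)
print(g[198:224,174:206:2])
```

```text
[[101 132 154 176 146  93 136 150 152 151 145 131 113  87  70  63]
 [137 156 166 192 152  95 130 151 151 149 130 100  82  67  61  65]
 [159 163 164 183 150  97 129 148 149 147 104  66  61  63  60  65]
 [162 172 161 166 147  99 126 149 151 143  85  56  60  58  64  58]
 [159 169 160 160 154 104 127 149 149 144  83  57  60  60  63  63]
 [158 162 159 160 159 115 124 148 148 140  90  62  60  65  61  62]
 [159 160 159 160 162 123 121 148 148 145  96  66  58  58  64  57]
 [159 160 161 153 149 127 116 147 150 145 103  60  67  65  61  64]
 [166 158 150 120 132 131 110 150 149 146 105  63  77  74  61  62]
 [176 142 111  80 114 130 106 147 147 148 110  63  80  93  73  63]
 [157 104  78  62 108 133 101 148 148 148 112  61  75 103  94  66]
 [111  70  62  59 108 133  97 146 149 149 113  60  70 102 105  81]
 [ 72  61  61  60  97 129  92 148 148 149 117  60  70 105 108  99]
 [ 60  55  62  60  79  99  88 145 150 148 117  62  63 100 109 113]
 [ 57  60  59  62  66  72  88 147 149 148 117  62  64  98 125 130]
 [ 65  66  73  64  59  58  80 143 148 142 109  63  55  92 135 142]
 [ 68  87 107  75  57  57  75 142 146 130  93  60  59  84 124 142]
 [ 87 125 134  85  56  64  95 144 137 115  83  65  64  90 110 123]
 [121 143 146  88  57  80 126 136 120 108  94  78  83  99 107 110]
 [142 152 146  93  60  91 143 125 108 106 102  94 100 106 105 108]
 [151 152 147  95  55  92 141 120 106 105 103 102 104 106 107 106]
 [149 151 147  93  61  79 122 114 107 108 106 108 106 106 108 107]
 [152 150 134  78  59  62  94 109 113 111 107 101 105 106 110 108]
 [153 151 133  82  59  67  89 120 136 128 109 107 108 105 108 115]
 [148 151 143 104  84  98 110 138 148 141 125 110 106 106 116 127]
 [133 151 151 132 125 132 138 148 149 144 141 123 115 126 129 136]]
```

Emit:
move_arm --pt "0 0 0 -0.1 0 0 0" --pt "0 0 0 -0.3 0 0 0" --pt "0 0 0 -0.5 0 0 0" --pt "0 0 0 -0.6 0 0 0" --pt "0 0 0 -0.6 0 0 0" --pt "0 -0.14 -0.22 -0.3 0 0 0" --pt "0 -0.3 -0.45 0 0 0 0" --pt "0 -0.4 -0.6 0 0 0 0" --pt "0 -0.45 -0.7 0 0 0 0" --pt "0 -0.45 -0.7 0 0 0 0" --pt "0 -0.45 -0.7 0 0 0 0" --pt "0 -0.45 -0.7 0 0 0 0" --pt "0 -0.4 -0.6 0 0 0 0" --pt "0 -0.3 -0.5 0 0 0 0" --pt "0 -0.2 -0.3 0 0 0 -0.05" --pt "0 0 0 0 0 0 -0.1" --pt "0 0 0 0 0 0 -0.1" --pt "0 0 0 0 0 0 -0.059" --pt "0 0 0 0 0 0 0" --pt "0 0 0 0 0 0 0"

```text
time_s: 8.7
ee_pos: [0.5055, -0.06, 0.1777]
eef_rot: [-3.142, -0.0, -3.072]
force: [-0.4, -0.4, -2.3]
grip_width: 0.0119
grip_force: 30.0
```

Run:
```python
from fit import *
o=ctrl.get_obs();print(o["time_s"],o["ee_pos"],o["eef_rot"],o["force"])
s=ctrl.camera("scene");t=ctrl.camera("top");save(s,"x2");save(t,"x2t")
a=cv2.resize(s["color"][165:290,255:405],(480,400),interpolation=cv2.INTER_CUBIC)
b=cv2.resize(t["color"][180:280,250:330],(320,400),interpolation=cv2.INTER_CUBIC)
cv2.imwrite("pics/w0.png",np.hstack([a,b]))
def rect(a,b,z): return A([[a,b,z],[a,-b,z],[-a,-b,z],[-a,b,z]])/1000.
e=o["ee_pos"];r=R.from_euler("z",o["eef_rot"][2]-np.pi).as_matrix();u=e[2]-.0515
P=np.vstack([rect(62.5,46.5,66),rect(50,34,0)])@r.T+[e[0],e[1],u]
print(((proj(s,P)-[255,165])*3.2).round().tolist())
```

```text
8.7 [ 0.50548702 -0.0600267   0.17772663] [-3.14159126e+00 -1.44082719e-04 -3.07228267e+00] [-0.39971614 -0.41913961 -2.27428651]
[[114.0, 66.0], [207.0, 92.0], [141.0, 160.0], [43.0, 129.0], [119.0, 138.0], [185.0, 158.0], [133.0, 214.0], [64.0, 191.0]]
```

View pics/w0.png

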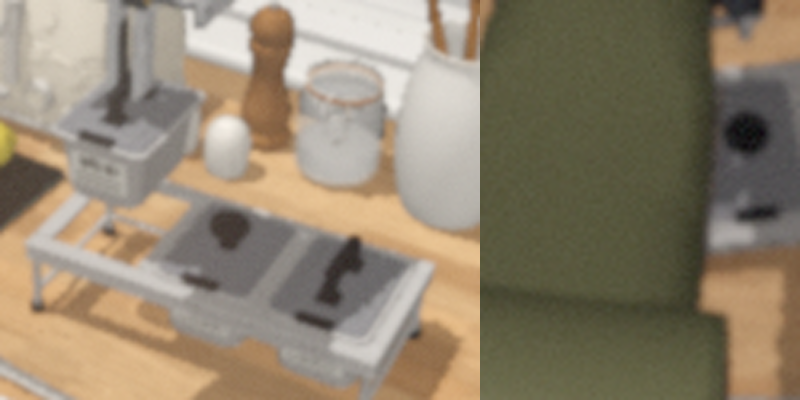

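Emit:
move_arm --pt "0 0 0 0.2 0 0 0" --pt "0 0 0 0.3 0 0 0" --pt "0 0 0 0.3 0 0 0" --pt "0 0 0 0.2 0 0 0" --pt "0 0 0 0.2 0 0 0" --pt "0 0 0 0.15 0 0 0" --pt "0 0 0 0.15 0 0 0" --pt "0 0 0 0.1 0 0 0" --pt "0 0 0 0.1 0 0 0" --pt "0 0 0 0.1 0 0 0" --pt "0 0 0 0 0 0 0"

```text
time_s: 9.9
ee_pos: [0.5054, -0.06, 0.0871]
eef_rot: [3.141, -0.001, -3.07]
force: [0.2, 0.7, -2.7]
grip_width: 0.0117
grip_force: 30.0
```

Emit:
move_arm --pt "0 0 0 0.06 0 0 0" --pt "0 0 0 0.06 0 0 0" --pt "0 0 0 0.06 0 0 0" --pt "0 0 0 0.04 0 0 0" --pt "0 0 0 0 0 0 0"

```text
time_s: 10.4
ee_pos: [0.5054, -0.06, 0.0764]
eef_rot: [3.141, -0.0, -3.07]
force: [0.3, 0.0, -2.7]
grip_width: 0.0117
grip_force: 30.0
```

Emit:
move_arm --pt "0 0 0 0.04 0 0 0" --pt "0 0 0 0.04 0 0 0" --pt "0 0 0 0.04 0 0 0" --pt "0 0 0 0 0 0 0"

```text
time_s: 10.8
ee_pos: [0.5054, -0.06, 0.0704]
eef_rot: [3.141, -0.0, -3.07]
force: [-0.2, 0.1, -2.2]
grip_width: 0.012
grip_force: 30.0
```

Still free. Continue slowly until the force shows the rim seated.

Emit:
move_arm --pt "0 0 0 0.02 0 0 0" --pt "0 0 0 0.02 0 0 0" --pt "0 0 0 0.02 0 0 0" --pt "0 0 0 0 0 0 0"

```text
time_s: 11.2
ee_pos: [0.5057, -0.0598, 0.0677]
eef_rot: [3.141, 0.0, -3.07]
force: [0.0, 4.4, -1.2]
grip_width: 0.0117
grip_force: 30.0
```

Emit:
move_arm --pt "0 0 0.03 0 0 0 0" --pt "0 0 0 0.01 0 0 0" --pt "0 0 0 0.01 0 0 0" --pt "0 0 0 0 0 0 0"

```text
time_s: 11.6
ee_pos: [0.5055, -0.0585, 0.0671]
eef_rot: [-3.142, 0.0, -3.07]
force: [-3.1, 3.5, 5.5]
grip_width: 0.0117
grip_force: 30.0
```

Emit:
move_arm --pt "0 0.01 0.01 0 0 0 0" --pt "0 0 0 0.02 0 0 0" --pt "0 0 0 0 0 0 0" --pt "0 0 0 0 0 0 0"

```text
time_s: 12.0
ee_pos: [0.5056, -0.0584, 0.0671]
eef_rot: [-3.141, 0.002, -3.07]
force: [-5.0, 0.1, 15.1]
grip_width: 0.0118
grip_force: 30.0
```

Emit:
move_arm --pt "0 0 0 -0.02 0 0 0" --pt "0.3 0 0 0 0 0 0" --pt "0.6 0 0 0 0 0 0" --pt "0.6 0 0 0 0 0 0" --pt "0.6 0 0 0 0 0 0" --pt "0.6 0 0 0 0 0 0" --pt "0.6 0 0 -0.2 0 0 0" --pt "0.6 0 0 -0.5 0 0 0" --pt "0.6 0 0 -0.7 0 0 0" --pt "0.6 0 0 -0.8 0 0 0" --pt "0.6 0 0 -0.3 0 0 0"

```text
time_s: 13.1
ee_pos: [0.506, -0.0583, 0.1962]
eef_rot: [-3.14, 0.005, -3.07]
force: [-0.5, 0.3, -0.3]
grip_width: 0.0562
grip_force: 0.0
```

Run:
```python
from fit import *
o=ctrl.get_obs();print(o["time_s"],o["ee_pos"],o["eef_rot"],o["force"],o["grip_width"])
s=ctrl.camera("scene");save(s,"x3")
a=s["color"]
cv2.imwrite("pics/w1.png",cv2.resize(a[195:300,260:400],(800,600),interpolation=cv2.INTER_CUBIC))
# right well tub: local rack centre est
r=R.from_euler("z",.067).as_matrix()
def rect(a,b,z): return A([[a,b,z],[a,-b,z],[-a,-b,z],[-a,b,z]])/1000.
w=A([.5056,-.0584,0]); c=w+r@[0,-.206,0]
print("old",c,"bar",((proj(s,[c+r@[k*.032,0,.1165] for k in(1,-1)])-[260,195])*5.714).round())
print("fresh bar",((proj(s,[w+r@[k*.032,0,.1165] for k in(1,-1)])-[260,195])*5.714).round())
print("old rim",((proj(s,rect(62.5,46.5,82)@r.T+c)-[260,195])*5.714).round().tolist())
print("fr rim",((proj(s,rect(62.5,46.5,82)@r.T+w)-[260,195])*5.714).round().tolist())
```

```text
13.1 [ 0.50599997 -0.05825914  0.1962373 ] [-3.14022975  0.00523669 -3.0703505 ] [-0.54427109  0.25960945 -0.3418086 ] 0.05618292238204044
old [ 0.51939168 -0.26393781  0.        ] bar [[608. 245.]
 [558. 317.]]
fresh bar [[223. 124.]
 [161. 187.]]
old rim [[534.0, 242.0], [715.0, 299.0], [623.0, 447.0], [431.0, 381.0]]
fr rim [[171.0, 127.0], [329.0, 177.0], [214.0, 306.0], [48.0, 248.0]]
```

View pics/w1.png

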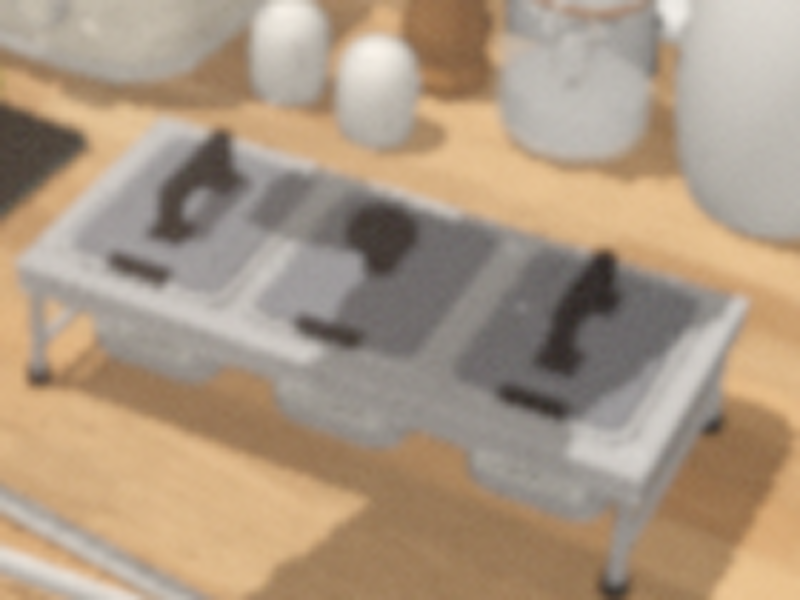

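Emit:
move_arm --pt "0.6 0.02 -0.3 0 0 0 0" --pt "0.6 0 -0.6 0 0 0 0" --pt "0.6 0 -0.7 0 0 0 0" --pt "0.6 0 -0.7 0 0 0 0" --pt "0.6 0 -0.7 0 0 0 0" --pt "0.6 0 -0.6 0 0 0 0" --pt "0.6 0 -0.4 0 0 0 0" --pt "0.6 0 -0.12 0 0 0 0" --pt "0.6 0 0 0 0 0 0" --pt "0.6 0 0 0 0 0 0"

```text
time_s: 14.15
ee_pos: [0.5186, -0.2627, 0.1915]
eef_rot: [3.141, -0.0, -3.07]
force: [0.5, 0.1, -0.6]
grip_width: 0.0561
grip_force: 0.0
```

Emit:
move_arm --pt "0.6 -0.015 -0.025 0.2 0 0 0" --pt "0.6 0 0 0.5 0 0 0" --pt "0.6 0 0 0.6 0 0 0" --pt "0.6 0 0 0.5 0 0 0" --pt "0.6 0 0 0.35 0 0 0" --pt "0.6 0 0 0.2 0 0 0" --pt "0.6 0 0 0.13 0 0 0" --pt "0.6 0 0 0 0 0 0" --pt "0.3 0 0 0 0 0 0" --pt "0 0 0 0 0 0 0" --pt "0 0 0 0 0 0 0" --pt "0 0 0 0 0 0 0" --pt "0 0 0 0 0 0 0" --pt "0 0 0 0 0 0 0" --pt "0 0 0 0 0 0 0"

```text
time_s: 15.65
ee_pos: [0.5195, -0.2647, 0.0678]
eef_rot: [3.141, 0.0, -3.07]
force: [-0.1, 2.0, 2.4]
grip_width: 0.0116
grip_force: 30.0
```

Emit:
move_arm --pt "0 0 0 -0.05 0 0 0" --pt "0 0 0 -0.1 0 0 0" --pt "0 0 0 -0.15 0 0 0" --pt "0 0 0 -0.2 0 0 0" --pt "0 0 0 -0.2 0 0 0" --pt "0 0 0 -0.25 0 0 0" --pt "0 0 0 -0.3 0 0 0" --pt "0 0 0 -0.4 0 0 0" --pt "0 0 0 -0.45 0 0 0" --pt "0 0 0 -0.45 0 0 0" --pt "0 0 0 -0.35 0 0 0" --pt "0 0 0 -0.2 0 0 0" --pt "0 0 0 0 0 0 0"

```text
time_s: 16.95
ee_pos: [0.5198, -0.265, 0.2242]
eef_rot: [-3.14, 0.002, -3.07]
force: [-0.1, 1.0, -2.7]
grip_width: 0.0113
grip_force: 30.0
```

Run:
```python
from fit import *
t=ctrl.camera("top");s=ctrl.camera("scene");save(t,"x4t");save(s,"x4")
# check phone still; fit refined by silhouette against darkness in saved start pictures
s0,t0=cv2.imread("pics/s0.png"),cv2.imread("pics/t0.png")
r0=[148,96]
top=A([.0151,0,.179]);u=A([np.sin(.2094),0,np.cos(.2094)]);l=A([0,.037,0]);b=top-.152*u;n=A([.008*np.cos(.2094),0,-.008*np.sin(.2094)])
box=A([top+l,top-l,b-l,b+l]);box=np.vstack([box,box+n])
def cost(p):
    Rm=R.from_euler("z",p[2]).as_matrix();c=0
    for cam,im,roi in((s,s0,(150,206,148,190)),(t,t0,(200,252,95,139))):
        g=cv2.cvtColor(im,cv2.COLOR_BGR2GRAY).astype(float)[roi[0]:roi[1],roi[2]:roi[3]]
        k=4;q=(proj(cam,box@Rm.T+[p[0],p[1],0])-[roi[2],roi[0]]+.5)*k
        m=np.zeros((g.shape[0]*k,g.shape[1]*k),np.uint8)
        cv2.fillConvexPoly(m,cv2.convexHull((q*16).astype(np.int32)),255,shift=4)
        m=cv2.GaussianBlur(cv2.resize(m,g.shape[::-1],interpolation=cv2.INTER_AREA).astype(float)/255,(0,0),.6)
        bg=np.median(g[m>.9]); w=1-m
        c+=np.sum(m*np.minimum(abs(g-bg),60))/m.sum()  # inside should be dark
        ring=(m<.1)&(cv2.dilate(m,np.ones((7,7)))>.1)
        c+=-np.mean(np.clip(g[ring]-bg,0,60))*.7
    return c
from scipy.optimize import minimize
for y in(1.3,1.416,1.5):
    m=minimize(cost,[.5067,.4418,y],method="Nelder-Mead",options=dict(initial_simplex=A([[.5067,.4418,y],[.512,.4418,y],[.5067,.447,y],[.5067,.4418,y+.1]])));print(m.x.round(4),m.fun)
```

```text
[0.5035 0.4383 1.5653] -43.52063555962879
[0.5066 0.4395 1.574 ] -44.09561215317997
[0.5062 0.4407 1.619 ] -44.424451499177415
```

Run:
```python
from fit import *
t=ctrl.camera("top");s=ctrl.camera("scene")
for c,pts in((t,A([[35,475],[345,525],[400,275]])*.1+[97,200]),(s,A([[65,460],[195,555],[355,480]])/8.333+[145,145])):
    P=atz(c,pts,.010)[:,:2]; e1=P[0]-P[1]; e2=P[1]-P[2]
    print(P.round(4).tolist(),"len",np.linalg.norm(e1).round(4),np.linalg.norm(e2).round(4),"yaw",np.arctan2(e1[1],e1[0]).round(3),np.arctan2(-e2[0],e2[1]).round(3) if 0 else (np.arctan2(e2[1],e2[0])-np.pi/2+2*np.pi)%(2*np.pi))
# screen edges: top edge yaw from scene & top
for c,pts,z in((t,A([[25,230],[90,30]])*.1+[97,200],.179),(s,A([[70,133],[225,85]])/8.333+[145,145],.179)):
    P=atz(c,pts,z)[:,:2];e=P[0]-P[1];print("top edge",np.linalg.norm(e),(np.arctan2(e[1],e[0])-np.pi/2)%(2*np.pi),P.mean(0))
# automatic: subpixel of the plate in top image: bright pixels minAreaRect
g=cv2.cvtColor(cv2.imread("pics/t0.png"),cv2.COLOR_BGR2GRAY)
print(g[224:256:1,98:142:2])
```

```text
[[0.477, 0.5056], [0.4552, 0.4087], [0.5408, 0.3976]] len 0.0993 0.0864 yaw 1.35 1.4413325128957188
[[0.479, 0.5077], [0.4569, 0.4084], [0.5354, 0.3955]] len 0.1018 0.0796 yaw 1.351 1.4076236180546928
top edge 0.06513895767014935 1.3833995729449802 [0.50626692 0.45614519]
top edge 0.06729017363886801 1.2910011845295966 [0.50376948 0.45170305]
[[ 66  22  12   7  15  12  24  21  10  20  17  25  15  12  12  23  22  26
   16  16   4  15]
 [ 89  48  15  12  18  25  34  22  11  12  13  21  21   9  23  28  20  15
   14  15  15  13]
 [110  68  15  25   8  24  43  27  16  14  19  17  13  15  17  30  42  20
   20   4  12  20]
 [122  95  44  19  13  23  42   8  15  12  17   9  23  21  27  57  76  47
   40  31  25   8]
 [122 109  59  28  20  31  39  14  16  14  17  16  11  13  34  81  96  84
   78  65  33  11]
 [121 120  74  13   6  29  43  32   5  19   6  18  21   5  37 100 112 109
  108  94  43  11]
 [122 121  74  29  31  17  34  15  15  17  21  21  39  26  45 108 115 122
  122 111  51   0]
 [120 120  75  62  62  16  24  22  18  17  23  19  50  43  55 115 117 122
  127 111  45  20]
 [121 116  
[... 1521 characters left out ...]
6 173 176 172 161 174 173 110
   30  23  24  22]
 [139  92  56  69  92  96 106 129 142 146 153 157 170 170 169 176 169  95
   20  18  24  28]
 [144  88  24  26  40  41  53  81  90  98 108 126 144 148 153 165 157  81
   22  20  24  34]
 [146  83  21  23  22  24  27  40  41  41  51  71  87  98 112 132 128  57
   12  30  33  27]
 [145  78  22  22  12   2  15  27  22  14  29  29  39  43  64  79  79  35
   24  25  33  29]
 [141  72  19  21  19  24  12  19  13  17  16  15  18  20  29  29  38  30
   20  25  21  31]
 [140  65  24  18  21  19  24   7   6  16  17  24  16  22  18  20  28  25
   22  26  27  29]
 [134  63  22  14  25  16  18  25  23  24  30  22  22  22  22  26  33  29
   16  25  29  36]]
```

Run:
```python
from fit import *
t=ctrl.camera("top");s=ctrl.camera("scene")
P=atz(t,[[106,248.8],[126,251.25]],.009)[:,:2];e=P[0]-P[1];print("base side",np.arctan2(e[1],e[0]))
for z in(.01,.02,.03):
    P=atz(t,[[136.94,229],[132.4,250]],z)[:,:2];e=P[1]-P[0];print("front",z,(np.arctan2(e[1],e[0])-np.pi/2)%(2*np.pi))
g=cv2.GaussianBlur(cv2.cvtColor(cv2.imread("pics/s0.png"),cv2.COLOR_BGR2GRAY),(0,0),.7).astype(float)
def cross(v,lv):
    k=np.argmin(np.diff(v)); 
    for i in range(max(0,k-3),len(v)-1):
        if v[i]>=lv>v[i+1]: return i+(v[i]-lv)/(v[i]-v[i+1])
    return np.nan
xs=np.arange(156,171); ys=A([150+cross(g[150:172,x],100) for x in xs]); print(ys.round(1))
m=np.isfinite(ys); f=np.polyfit(xs[m][0:],ys[m],1); r=ys[m]-np.polyval(f,xs[m]); ok=abs(r)<.5; f=np.polyfit(xs[m][ok],ys[m][ok],1)
P=atz(s,[[x,np.polyval(f,x)] for x in(155,171)],.178)[:,:2];e=P[0]-P[1];print("top edge",f,(np.arctan2(e[1],e[0])-np.pi/2)%(2*np.pi))
```

```text
base side 1.3893095313379855
front 0.01 1.444479163929088
front 0.02 1.4444791639290897
front 0.03 1.4444791639290884
[159.8 159.6 159.2 158.9 158.6 158.4 158.  157.7 157.4 156.9 156.6 156.3
 155.8 155.5 155.4]
top edge [ -0.33322625 211.91686207] 1.3351030889982707
```

Emit:
move_arm --pt "0 0.05 0.2 0 0 0 0" --pt "0 0.1 0.4 0 0 0 0" --pt "0 0.16 0.6 0 0 0 0" --pt "0 0.19 0.7 0 0 0 0" --pt "0 0.19 0.7 0 0 0 0" --pt "0 0.19 0.7 0 0 0 0" --pt "0 0.19 0.7 0 0 0 0" --pt "0 0.16 0.6 0 0 0 0" --pt "0 0.11 0.4 0 0 0 0" --pt "0 0.08 0.3 0 0 0 0" --pt "0 0 0.11 0 0 0 0.03" --pt "0 0 0 0 0 0 0.07" --pt "0 0 0 0 0 0 0.1" --pt "0 0 0 0 0 0 0.1" --pt "0 0 0 0 0 0 0.1" --pt "0 0 0 0 0 0 0.1" --pt "0 0 0 0 0 0 0.1" --pt "0 0 0 0 0 0 0.1" --pt "0 0 0 0 0 0 0.1" --pt "0 0 0 0 0 0 0.1"

```text
time_s: 19.25
ee_pos: [0.4288, 0.0003, 0.2225]
eef_rot: [-3.142, -0.0, 2.309]
force: [0.1, 0.0, -1.9]
grip_width: 0.012
grip_force: 30.0
```

Emit:
move_arm --pt "0 0 0 0 0 0 0.1" --pt "0 0 0 0 0 0 0.1" --pt "0 0 0 0 0 0 0.1" --pt "0 0 0 0 0 0 0.1" --pt "0 0 0 0 0 0 0.1" --pt "0 0 0 0 0 0 0.1" --pt "0 0 0 0 0 0 0.1" --pt "0 0 0 0 0 0 0.1" --pt "0 0 0 0 0 0 0.08" --pt "0 0 0 0 0 0 0.033" --pt "0 0 0 0 0 0 0" --pt "0 0 0 0 0 0 0"

```text
time_s: 20.45
ee_pos: [0.4291, 0.0002, 0.2226]
eef_rot: [-3.142, -0.0, 1.401]
force: [0.1, 0.5, -2.7]
grip_width: 0.0113
grip_force: 30.0
```

Emit:
move_arm --pt "0 0.2 0.02 0 0 0 0" --pt "0 0.4 0 0 0 0 0" --pt "0 0.55 0 0 0 0 0" --pt "0 0.6 0 0 0 0 0" --pt "0 0.6 0 0 0 0 0" --pt "0 0.6 0 0.08 0 0 0" --pt "0 0.6 0 0.1 0 0 0" --pt "0 0.5 0 0.1 0 0 0" --pt "0 0.4 0 0.1 0 0 0" --pt "0 0.3 0 0.1 0 0 0" --pt "0 0.2 0 0.1 0 0 0" --pt "0 0.13 0 0.07 0 0 0" --pt "0 0.05 0 0.03 0 0 0" --pt "0 0 0 0 0 0 0" --pt "0 0 0 0 0 0 0" --pt "0 0 0 0 0 0 0"

```text
time_s: 22.05
ee_pos: [0.4742, 0.2521, 0.189]
eef_rot: [3.141, -0.0, 1.399]
force: [0.5, 0.2, -2.2]
grip_width: 0.0114
grip_force: 30.0
```

Run:
```python
from fit import *
o=ctrl.get_obs();print(o["time_s"],o["ee_pos"],o["eef_rot"],np.abs(o["joint_vel"]).max())
s=ctrl.camera("scene");t=ctrl.camera("top");save(s,"x5");save(t,"x5t")
def rect(a,b,z): return A([[a,b,z],[a,-b,z],[-a,-b,z],[-a,b,z]])/1000.
e=o["ee_pos"];r=R.from_euler("z",o["eef_rot"][2]-np.pi).as_matrix();u=e[2]-.0515
im=np.zeros((420,560),np.uint8)
for L in (np.vstack([rect(62.5,46.5,70),rect(62.5,46.5,62)]),np.vstack([rect(56,40,62),rect(50,34,0)])):
    q=proj(s,L@r.T+[e[0],e[1],u]);cv2.fillConvexPoly(im,cv2.convexHull(q.astype(np.int32)),1)
ys,xs=np.nonzero(im);print("pred",xs.min(),xs.max(),ys.min(),ys.max(),xs.mean(),ys.mean())
for n in("tub_old","tub_fresh","tub_old_label"):
  for d in ctrl.cut_out(n,s)[:3]:
    ys,xs=np.nonzero(d["mask"]);print(n,round(d["conf"],2),xs.min(),xs.max(),ys.min(),ys.max(),xs.mean().round(1),ys.mean().round(1))
```

```text
22.05 [0.47415443 0.25212635 0.18897676] [ 3.14116027e+00 -2.32342684e-04  1.39919085e+00] 0.0021413257207048603
pred 176 226 158 199 201.7606344628695 177.78370583994231
tub_old 0.63 179 224 162 198 202.6 178.9
tub_fresh 0.76 270 315 217 261 292.0 235.8
tub_old_label 0.78 179 224 161 198 202.5 179.0
```

```bash
python3 -c "
from station import ctrl
print(ctrl.hand_in())"
```

```text
the job is handed in; nothing more can be done
None
```

I seated the fresh tub in the left well with its rim on the frame and let go of it. The arm now holds the old tub upright, its label about 15 cm from the phone lens and level with it, facing it to within an estimated 3°. I handed the job in about 22 s in, and no result came back.

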